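# Line up the tasting bottles by height

## Robot

A 6-joint arm with a two-finger parallel gripper is mounted at the origin on the work surface. World frame = base frame: x ahead of the robot, y to its left, z up, the work surface at z = 0. Lengths are in mm, angles in rad, forces in N, time in s.
With the tool pointing down it reaches from about 350 to 975 mm from the base axis. Payload 7.1 kg.
Tool frame: the origin (TCP) lies midway between the tips of the shut fingers; the grasp point (between the pads) lies ctrl.grip_point_offset behind it (ctrl.grip_point_offset is the distance from the TCP to the grasp point, in mm); z points along the fingers, y is the line along which they close (so a half turn about z gives the same grasp; the last joint's range is limited). The gripper opens to 88 mm and grips with 3 to 60 N. Pads are 20 mm wide; open, the fingers measure 115 mm over their backs; the gripper's body (75 mm by 178 mm) begins 61 mm behind the grasp point.
Start: joints at [-0.019, 0.423, 1.63, -0, 1.089, -0.019], TCP at [624.984, 0.026, 222.675] pointing down, gripper open.
Joint ranges: [-3, 3], [-0.9, 2.11], [0.09, 2.58], [-1.31, 4.45], [0.11, 2.69], [-2.54, 2.54]. Speed limits (rad/s): [2.39, 2.39, 3.01, 3.14, 3.14, 3.14].

## Interface

Orientations are given as a rotation vector (axis times angle).
In Python, from workcell import ctrl gives the robot as it stands.
- The arm moves only by the tool apply_moves, never from a script. Its argument "targets" is a list of rows, each an object of numbers: "tx", "ty", "tz": the shift along the world's x, y, z in m; "spin": the turn about the world's z in degrees. In form: [{"tx": .., "ty": .., "tz": .., "spin": ..}, ...]. A call has exactly 8 rows; each row is the pose to reach, as a shift and turn from the pose commanded when the call began; what a row does not reach only later rows make up. A row lasts 1/10 s, in which the tool goes at most 50 mm and 8.59 degrees, less where a joint would pass 70% of its speed; a pose out of reach is approached as far as the arm can. A call with a gripper value outside its range is refused whole. "gripper" is the closure, from -1 (fully open) to 1 (shut), set as the call begins (left out, the last holds). The fingers move at their own pace and stop on an object; the grip force is fixed at half the most. Time passes only in rows, so rows that repeat a pose let the fingers close, or fill a call up. It gives the time, the measured TCP pose, the force, the opening and the grip force at its end, in the units of the state.
- ctrl.get_obs(): the state, without advancing time (a new reading comes with each control period).
- ctrl.get_image(name): name is "scene" or "side" or "wrist"; returns the picture (420x560x3 uint8, red, green, blue); there is no depth.
- ctrl.get_calibration(name): a dict with "fov_y" (degrees; the focal length in pixels is half the picture's height over the tangent of half this angle, whatever the lens; pixels are square), "cx", "cy" (the principal point, pixels), "rvec" (rotation vector, rad) and "tvec" (3), from world to camera coordinates, as OpenCV has them. Camera axes: x right, y down, z forward; pixel columns grow to the right and rows downward; lengths in mm; the calibration is good to about 2 mm. A picture is of the moment at which its call begins: read the wrist's pose just before it. get_calibration takes no time and is no camera call; for the wrist camera it gives the pose at the moment of the call.
- ctrl.close_job(): hands the job in; it is judged then, once.
Trained networks look in the newest picture that a camera, given by its name, has taken for a name from the list of things; names that differ only in an ending like _2 or _b are one class to them, and where a whole thing is asked for, a point or a joint stands for the part that bears it (a point fixed in the world has none). Each returns a list of dicts, best first, with "score" (0 to 1); they miss things now and then, are a little off and sometimes report something else, mostly with a low value. They report only what shows in the picture. A call takes as long as a camera call. They do not tell look-alikes from the thing itself.
- ctrl.outline_of(name, camera): "pixels" (420x560 bool, what is visible of it) and "box" ([left, top, right, bottom] in pixels, round what is visible of it).
- ctrl.pinpoint(name, camera): "uv" ([column, row] in pixels: a listed point, or the origin of a listed thing).
The state is a dict: "t": time; "qpos": joint angles; "qvel": joint speeds; "joint_torque": joint torques, N m; "ee_pos": TCP position; "orientation": TCP orientation; "ft_force": force on the tool from outside, world axes, zero at the start; "moment": the same for the moment, N m; "width": finger opening in mm; "grasp_force": force on a finger pad.
Only numpy, scipy, OpenCV 4.12 (cv2) and the standard library are available. Lean on these libraries where they do the work, as an engineer would, in place of code of your own. Each camera call takes 0.05 s, during which the arm holds its last target. There are 200 camera calls.

## Task

Set out the tasting flight: stand the four loose small wine bottles on the four cork coasters of the tasting board, one bottle to each coaster and centred on it, in order of height, the tallest on the coaster next to the candle and the shortest on the one farthest from it. Set each bottle down gently, without dropping it, and never let one tip over.

Things in the scene. Friction and masses are not known exactly. Their poses are not given: they have to be found in the camera images.
- bottle_50ml: a closed, full wine bottle of dark green glass with a paper label round it and a dark red foil neck, standing upright; round, 98 mm tall, body 34 mm in diameter, straight neck 22 mm in diameter over the top 38 mm, sloping shoulder below it; about 90 g. Origin: centre of its underside, z up. It stands loose on the table (shortest of the four)
- bottle_100ml: a closed, full wine bottle of dark green glass with a paper label round it and a dark red foil neck, standing upright; round, 122 mm tall, body 40 mm in diameter, straight neck 23 mm in diameter over the top 38 mm, sloping shoulder below it; about 180 g. Origin: centre of its underside, z up. It stands loose on the table (second shortest of the four)
- bottle_150ml: a closed, full wine bottle of dark green glass with a paper label round it and a dark red foil neck, standing upright; round, 147 mm tall, body 47 mm in diameter, straight neck 24 mm in diameter over the top 38 mm, sloping shoulder below it; about 290 g. Origin: centre of its underside, z up. It stands loose on the table (second tallest of the four)
- bottle_200ml: a closed, full wine bottle of dark green glass with a paper label round it and a dark red foil neck, standing upright; round, 172 mm tall, body 52 mm in diameter, straight neck 25 mm in diameter over the top 38 mm, sloping shoulder below it; about 400 g. Origin: centre of its underside, z up. It stands loose on the table (tallest of the four)
- coaster_a: one of four alike round cork coasters, 68 mm in diameter, 4 mm thick, fixed on the board in a row about 100 mm apart; which of the four stands where in the row changes. Origin: centre of its underside, z up, so that its upper face is 4 mm above the origin (22 mm above the table)
- coaster_b: one of four alike round cork coasters, 68 mm in diameter, 4 mm thick, fixed on the board in a row about 100 mm apart; which of the four stands where in the row changes. Origin: centre of its underside, z up, so that its upper face is 4 mm above the origin (22 mm above the table)
- coaster_c: one of four alike round cork coasters, 68 mm in diameter, 4 mm thick, fixed on the board in a row about 100 mm apart; which of the four stands where in the row changes. Origin: centre of its underside, z up, so that its upper face is 4 mm above the origin (22 mm above the table)
- coaster_d: one of four alike round cork coasters, 68 mm in diameter, 4 mm thick, fixed on the board in a row about 100 mm apart; which of the four stands where in the row changes. Origin: centre of its underside, z up, so that its upper face is 4 mm above the origin (22 mm above the table)
- candle: a white candle, 22 mm in diameter, in a brass holder with a round 68 mm foot, 132 mm tall in all, fixed upright on the board at one end of the row of coasters, about 100 mm from the outermost coaster (which end changes; at the other end stands a small white bowl, 72 mm wide, 30 mm tall). Origin: centre of its underside, z up
- board: the dark wooden tasting board, 110 mm (its x) by 600 mm (its y) and 18 mm thick, fixed flat on the table, that carries the coasters in a row along its y axis, the candle and the bowl. Origin: centre of its underside, z up
Things that resemble listed ones, but are neither listed nor needed, are in the scene too. Leave any turquoise look-alike of the bottle_150ml alone. What is shaped like the bottle_100ml but purple is not meant.

How it is judged:
By the outcome, as a careful person would: the job done as asked, in the order asked, and still so for the second after the job is handed in, with the robot touching nothing.
It also fails if it takes over 104 s, if anything falls off the work surface, if the arm or the gripper's body presses on something with over 40 N, if the wrist force passes 120 N, or if a joint passes its speed limit or range.

## Working session

There is one attempt and no reset: what is moved stays moved. The work goes in short steps, Python scripts to look and compute and a tool call to move; the robot and the scene stay as the last step left them, time stands still between calls to the robot, and variables do not carry over. Pictures are saved under pics/ and viewed, at most 14 in all, crops included, and the job is handed in when it is done.

Besides the shell and the picture viewer there is one more tool, called after ">>>" by a JSON object that holds its "op" and its "data". apply_moves: Moves the arm, as the interface text tells. Its arguments: {"type":"object","properties":{"targets":{"type":"array"},"gripper":{"type":"number"}},"required":["targets"]}

```bash
mkdir -p pics; cat > h.py <<'E'
import numpy as np, cv2
from workcell import ctrl
def snap(cam,fn=None):
    c=ctrl.get_calibration(cam); im=ctrl.get_image(cam)
    if fn: cv2.imwrite('pics/'+fn,cv2.cvtColor(im,cv2.COLOR_RGB2BGR))
    return c,im
def KRT(c):
    f=210/np.tan(np.radians(c['fov_y'])/2)
    return np.array([[f,0,c['cx']],[0,f,c['cy']],[0,0,1]]),cv2.Rodrigues(np.array(c['rvec'],float))[0],np.array(c['tvec'],float).ravel()
def proj(c,P):
    K,R,t=KRT(c); p=(K@(R@np.asarray(P,float).reshape(-1,3).T+t[:,None])); return (p[:2]/p[2]).T
def ray(c,uv):
    K,R,t=KRT(c); return -R.T@t, R.T@np.linalg.inv(K)@np.array([uv[0],uv[1],1.])
def onz(c,uv,z):
    o,d=ray(c,uv); return o+d*(z-o[2])/d[2]
def tri(L):
    A=np.zeros((3,3));b=np.zeros(3)
    for c,uv in L:
        o,d=ray(c,uv); d/=np.linalg.norm(d); M=np.eye(3)-np.outer(d,d); A+=M;b+=M@o
    return np.linalg.solve(A,b)
E
python3 - <<'E'
from h import *
ims=[]
for cam in ['scene','side']:
    c,im=snap(cam,cam+'0.png'); print(cam,{k:np.round(v,2).tolist() for k,v in c.items()})
    for n in ['bottle_50ml','bottle_100ml','bottle_150ml','bottle_200ml','coaster_a','candle','board']:
        print(n,[(np.round(d['uv']).tolist(),round(d['score'],2),np.round(onz(c,d['uv'],22*0+(18 if n[0]=='c' else 0))).tolist()[:2]) for d in ctrl.pinpoint(n,cam)])
print(ctrl.grip_point_offset, ctrl.get_obs())
E
```

```text
scene {'fov_y': 53.52, 'cx': 278.22, 'cy': 213.33, 'rvec': [2.18, 0.67, -0.29], 'tvec': [-391.89, -173.43, 1284.98]}
bottle_50ml [([294.0, 194.0], 0.55, [461.0, 94.0])]
bottle_100ml [([187.0, 258.0], 0.87, [387.0, -255.0]), ([151.0, 277.0], 0.57, [362.0, -342.0])]
bottle_150ml [([237.0, 209.0], 0.91, [372.0, -49.0]), ([259.0, 226.0], 0.78, [458.0, -70.0]), ([236.0, 252.0], 0.56, [470.0, -178.0])]
bottle_200ml [([313.0, 165.0], 0.8, [431.0, 250.0])]
coaster_a [([348.0, 228.0], 0.94, [655.0, 29.0]), ([372.0, 210.0], 0.93, [674.0, 128.0]), ([290.0, 273.0], 0.87, [616.0, -176.0]), ([319.0, 246.0], 0.61, [629.0, -67.0])]
candle [([258.0, 298.0], 0.58, [597.0, -269.0])]
board [([329.0, 242.0], 0.83, [633.0, -22.0])]
side {'fov_y': 42.56, 'cx': 271.35, 'cy': 201.4, 'rvec': [0.56, -2.64, 1.26], 'tvec': [466.59, 199.89, 934.43]}
bottle_50ml [([272.0, 271.0], 0.63, [466.0, 94.0])]
bottle_100ml [([383.0, 162.0], 0.91, [366.0, -340.0]), ([364.0, 183.0], 0.88, [386.0, -242.0])]
bottle_150ml [([344.0, 239.0], 0.94, [371.0, -45.0]), ([321.0, 193.0], 0.72, [462.0, -165.0])]
bottle_200ml [([253.0, 34
[... 354 characters left out ...]
't': 0.8, 'qpos': array([-1.89759499e-02,  4.23063960e-01,  1.62990778e+00, -5.36611621e-06,
        1.08856781e+00, -1.90160773e-02]), 'qvel': array([ 1.43092547e-03,  7.47993566e-04, -2.31613752e-04,  2.50964468e-03,
        9.68320641e-05,  2.02109673e-03]), 'joint_torque': array([ 8.26284413e-04, -5.44514751e+01, -2.74038631e+01,  6.45672390e-02,
        1.67156558e-02,  5.70507694e-06]), 'ee_pos': array([6.24992278e+02, 3.94245746e-02, 2.22694518e+02]), 'orientation': array([2.22136475e+00, 2.22145942e+00, 5.24752706e-05]), 'ft_force': array([-0.01687375, -0.12533265, -0.55770036]), 'moment': array([-0.02255505,  0.01195454,  0.04091138]), 'grasp_force': 0.0, 'width': 87.99158695006531}
```

View pics/scene0.png

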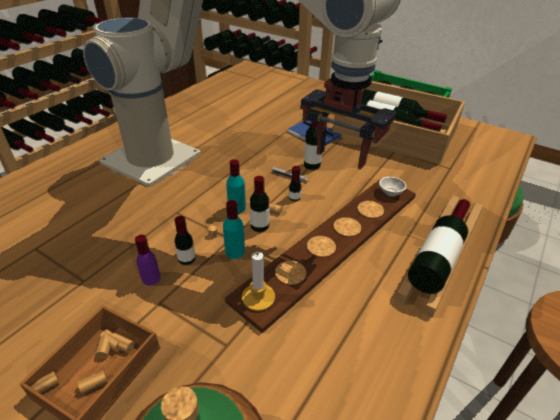

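View pics/side0.png

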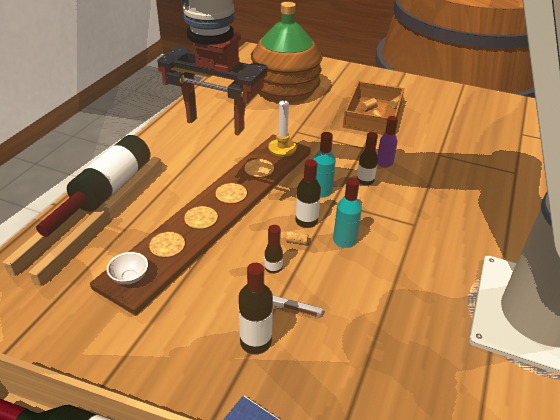

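```bash
cat >> h.py <<'E'
SP={'bottle_50ml':(98,34,22),'bottle_100ml':(122,40,23),'bottle_150ml':(147,47,24),'bottle_200ml':(172,52,25)}
def pts(n):
    H,D,d=SP[n]; a=np.linspace(0,2*np.pi,48,endpoint=False)
    return np.vstack([np.c_[r/2*np.cos(a),r/2*np.sin(a),0*a+z] for r,z in [(D,0),(D,(H-38)*.6),(d,H-38),(d,H)]])
def box(c,P):
    q=proj(c,P); return np.r_[q.min(0),q.max(0)]
E
python3 - <<'E'
from h import *
from scipy.optimize import least_squares
C={};O={}
for cam in ['scene','side']:
    C[cam],im=snap(cam)
    for n in list(SP)+['coaster_a','candle','board']: O[cam,n]=ctrl.outline_of(n,cam)
est={'bottle_50ml':(464,94),'bottle_100ml':(386,-248),'bottle_150ml':(459,-70),'bottle_200ml':(432,250)}
for n,e in est.items():
    B={}
    for cam in C:
        pb=box(C[cam],pts(n)+np.r_[e,0])
        L=[np.array(d['box'],float) for d in O[cam,n]]
        if L:
            b=min(L,key=lambda b:abs(b-pb).sum())
            print(n,cam,b-pb.round(1))
            if abs(b-pb).max()<25:B[cam]=b
    r=least_squares(lambda p:np.concatenate([box(C[k],pts(n)+p)-(B[k]+[0,0,1,1]) for k in B]),[*e,0],loss='soft_l1')
    print(n,r.x.round(1),r.fun.round(1))
co=[(620,-178),(632,-62),(653,31),(670,128)]
for e in co:
    uv=[];xy=[]
    for cam in C:
        p=proj(C[cam],[*e,22])[0]
        m=[]
        for d in O[cam,'coaster_a']:
            v,u=np.nonzero(d['pixels']); m.append([u.mean(),v.mean(),len(u)])
        q=min(m,key=lambda q:np.hypot(q[0]-p[0],q[1]-p[1])) ; uv.append((C[cam],q[:2])); xy.append(onz(C[cam],q[:2],22)[:2].round(1).tolist()+[q[2]])
    print('coaster',tri(uv).round(1),xy)
for n in ['candle','board']:
  for cam in C:
    d=O[cam,n][0]; v,u=np.nonzero(d['pixels']); print(n,cam,d['box'],onz(C[cam],(u.mean(),v.mean()),18).round(1))
a=cv2.imread('pics/scene0.png')[140:320,120:420]; b=cv2.imread('pics/side0.png')[100:280,150:450]
cv2.imwrite('pics/crop1.png',np.vstack([cv2.resize(x,(500,300),interpolation=2) for x in (a,b)]))
E
```

```text
bottle_50ml scene [ 1.1  6.6 -0.6  3.1]
bottle_50ml side [ 0.9 -3.  -3.6 -6.6]
bottle_50ml [473.8  80.1  -5.8] [-0.8 -1.2 -0.1  1.4 -2.7 -0.8  0.5  1.1]
bottle_100ml scene [-1.   4.4 -2.4  1.7]
bottle_100ml side [-0.7  3.3 -0.6 -1.3]
bottle_100ml [ 386.2 -253.    -7.3] [-0.1 -0.5  0.4  0.9  0.9 -1.5 -0.3  1.6]
bottle_150ml scene [ 0.   2.2  4.3 -1.6]
bottle_150ml side [ 1.7  4.1 -1.5 -1.5]
bottle_150ml [458.  -67.4  -4.8] [ 0.3 -1.1 -5.   1.3 -1.8 -1.2  0.3  3.1]
bottle_200ml scene [-1.3 12.7  0.9 -0.1]
bottle_200ml side [1.  1.7 1.1 0.4]
bottle_200ml [431.4 246.7  -7.1] [ 0.4 -9.9 -2.8  1.5  0.4  0.4 -1.  -0.3]
coaster [ 616.5 -172.9   18.3] [[617.8, -176.0, 576], [614.7, -167.9, 441]]
coaster [631.2 -63.6  17.9] [[631.9, -68.1, 465], [629.9, -58.5, 523]]
coaster [652.1  32.3  17.1] [[654.0, 26.9, 424], [649.1, 37.2, 607]]
coaster [671.2 129.1  17.8] [[671.8, 123.1, 354], [669.6, 133.0, 680]]
candle scene [244.4, 250.7, 274.9, 311.8] [ 581.8 -246.1   18. ]
candle side [267.4, 102.4, 298.1, 156.2] [ 623.8 -332.3   18. ]
board scene [225.0, 180.4, 416.1, 332.1] [643.6 -92.9  18. ]
board side [91.0, 132.9, 309.6, 316.7] [640.1  66.6  18. ]
```

View pics/crop1.png

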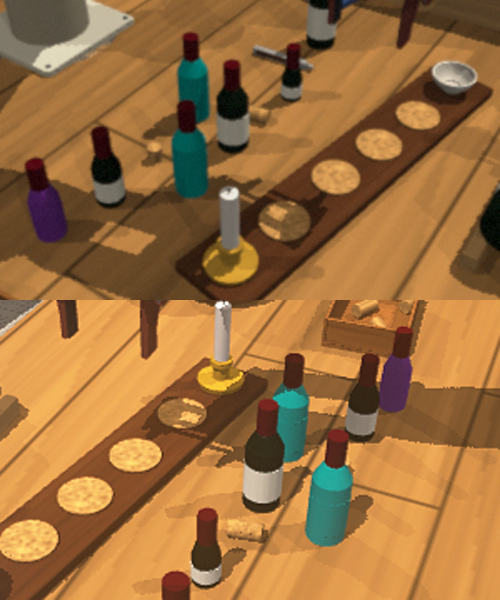

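The scene view shows the true dark-green bottles: 50 ml at (294,194), 100 ml at (185,245), 150 ml at (259,210) and 200 ml at (313,150). The turquoise ones at (236,190) and (234,235) and the purple one at (148,265) are look-alikes; the crop's colours and labels confirm this. The candle is at (258,290), next to the coaster at (290,272), which only has a shadow on it. Next I'll refine with the wrist camera.

```bash
cat >> h.py <<'E'
def wrist(fn=None,names=('coaster_a',)):
    c,im=snap('wrist',fn); r=[]
    for n in names:
        for d in ctrl.outline_of(n,'wrist'):
            v,u=np.nonzero(d['pixels'])
            print(n,round(d['score'],2),np.round(d['box']).tolist(),len(u),'cen',(u.mean().round(1),v.mean().round(1)),'z22',onz(c,(u.mean(),v.mean()),22).round(1)[:2])
        for d in ctrl.pinpoint(n,'wrist'): print('  pin',n,round(d['score'],2),np.round(d['uv'],1),onz(c,d['uv'],18 if n[0]=='c' else 0).round(1)[:2])
    return c
E
python3 - <<'E'
from h import *
c=wrist('w0.png'); o,d=ray(c,(280,210)); print(o,d,c['fov_y'])
E
```

```text
coaster_a 0.9 [267.0, 133.0, 327.0, 187.0] 2602 cen (np.float64(296.8), np.float64(158.4)) z22 [650.4  35.6]
coaster_a 0.82 [256.0, 208.0, 306.0, 261.0] 2015 cen (np.float64(279.8), np.float64(234.4)) z22 [631.3 -59.6]
coaster_a 0.73 [286.0, 36.0, 346.0, 106.0] 3255 cen (np.float64(316.7), np.float64(69.2)) z22 [669.6 131.1]
coaster_a 0.6 [246.0, 286.0, 291.0, 323.0] 1523 cen (np.float64(267.8), np.float64(307.0)) z22 [ 615.7 -165.6]
  pin coaster_a 0.94 [315.8  71.4] [669.2 129.4]
  pin coaster_a 0.68 [282.9 234.8] [635.3 -61.7]
  pin coaster_a 0.67 [295.1 161.4] [648.8  31.6]
[624.27715203  82.5009536  383.27627015] [ 0.01848406 -0.29110992 -0.95670228] 68.71631595524903
```

View pics/w0.png

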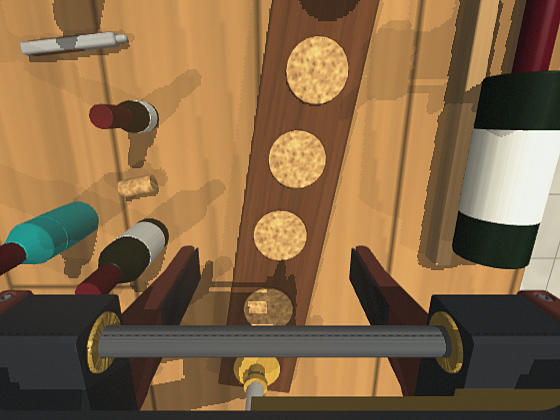

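The wrist view shows three clear coasters at (317,69), (297,158) and (280,234). The fourth, at (268,305), is shaded and partly hidden by the gripper rod, with the candle below it. I'll move over the 200 ml bottle.

>>> {"op": "apply_moves", "data": {"targets": [{"tx": -0.035,"ty": 0.035,"tz": 0},{"tx": -0.07,"ty": 0.07,"tz": 0},{"tx": -0.105,"ty": 0.105,"tz": 0.01},{"tx": -0.14,"ty": 0.14,"tz": 0.02},{"tx": -0.165,"ty": 0.175,"tz": 0.03},{"tx": -0.18,"ty": 0.205,"tz": 0.03},{"tx": -0.19,"ty": 0.225,"tz": 0.03},{"tx": -0.19,"ty": 0.225,"tz": 0.03}], "gripper": -0.5}}

```text
validation failed for argument at $.ta...
```

```bash
cat >> h.py <<'E'
from scipy.optimize import least_squares
import json,os
def look(n,e,save=None):
    """silhouette boxes of bottle n near e in wrist view; fit xy (z=0) for each view, jointly xyz over saved views"""
    c,im=snap('wrist',save); D=ctrl.outline_of(n,'wrist')
    if not D: print('none');return
    pb=box(c,pts(n)+np.r_[e,0])
    d=min(D,key=lambda d:abs(np.array(d['box'])-pb).sum()); b=np.array(d['box'],float)+[0,0,1,1]
    b[[0,2]]=b[[0,2]]
    V=json.load(open('v.json')) if os.path.exists('v.json') else {}
    L=V.setdefault(n,[]); L.append([{k:np.array(v).tolist() for k,v in c.items()},b.tolist()]); json.dump(V,open('v.json','w'))
    def f(p,L):
        out=[]
        for c,b in L:
            b=np.array(b); m=(b>4)&(b<np.array([556,416,556,416])); out.append((box(c,pts(n)+[p[0],p[1],p[2] if len(p)>2 else 0])-b)[m])
        return np.concatenate(out)
    r=least_squares(f,e,args=([L[-1]],),loss='soft_l1'); print(n,d['score'].__round__(2),'box',b.round(),'xy',r.x.round(1),'res',r.fun.round(1))
    if len(L)>1:
        r=least_squares(f,[*e,0],args=(L,),loss='soft_l1'); print('joint xyz',r.x.round(1),r.fun.round(1))
    print('TCP',ctrl.get_obs()['ee_pos'].round(1), 't',ctrl.get_obs()['t'])
E
python3 - <<'E'
from h import *
look('bottle_200ml',(432,249),'w1.png')
E
```

```text
none
```

View pics/w1.png

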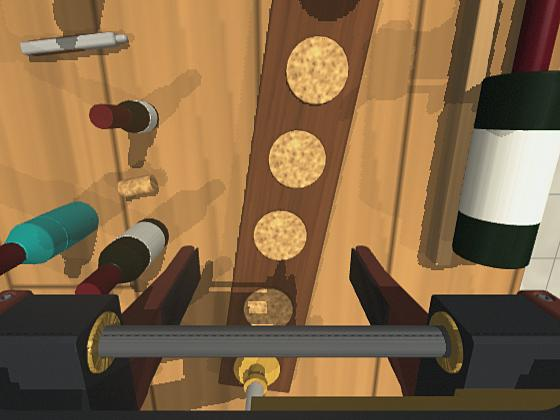

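The move was refused because the rows lacked "spin". The picture is unchanged. I'll repeat it in full.

>>> {"op": "apply_moves", "data": {"targets": [{"tx": -0.035,"ty": 0.035,"tz": 0,"spin": 0},{"tx": -0.07,"ty": 0.07,"tz": 0,"spin": 0},{"tx": -0.105,"ty": 0.105,"tz": 0.01,"spin": 0},{"tx": -0.14,"ty": 0.14,"tz": 0.02,"spin": 0},{"tx": -0.165,"ty": 0.175,"tz": 0.03,"spin": 0},{"tx": -0.18,"ty": 0.205,"tz": 0.03,"spin": 0},{"tx": -0.19,"ty": 0.225,"tz": 0.03,"spin": 0},{"tx": -0.19,"ty": 0.225,"tz": 0.03,"spin": 0}], "gripper": -0.5}}

```text
t: 2.65
ee_pos: [434.0, 226.9, 253.0]
orientation: [-2.218, -2.225, -0.001]
ft_force: [-0.2, -0.7, -0.2]
width: 65.8
grasp_force: 0.0
```

```bash
python3 - <<'E'
from h import *
look('bottle_200ml',(432,249),'w1.png')
E
```

```text
bottle_200ml 0.61 box [242. 145. 297. 210.] xy [428.  248.1] res [ 3.8 -0.3 -3.8  0.1]
TCP [435.  225.1 252.8] t 2.75
```

View pics/w1.png

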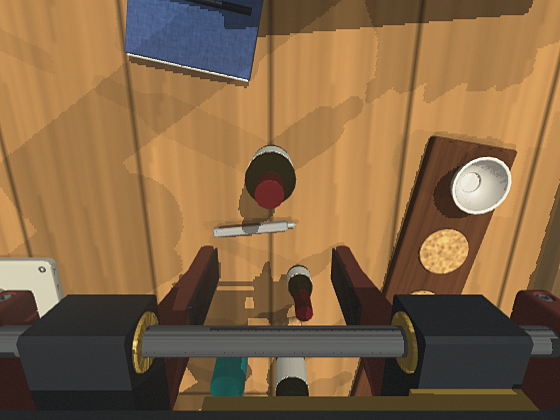

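The 200 ml bottle shows at (270,178), with its foil top near (269,193), lined up with the fingers. Next I'll fit the foil disc from this view and from a lower one as I approach.

>>> {"op": "apply_moves", "data": {"targets": [{"tx": -0.002,"ty": 0.01,"tz": 0,"spin": 0},{"tx": -0.003,"ty": 0.022,"tz": -0.02,"spin": 0},{"tx": -0.003,"ty": 0.022,"tz": -0.04,"spin": 0},{"tx": -0.003,"ty": 0.022,"tz": -0.06,"spin": 0},{"tx": -0.003,"ty": 0.022,"tz": -0.06,"spin": 0},{"tx": -0.003,"ty": 0.022,"tz": -0.06,"spin": 0},{"tx": -0.003,"ty": 0.022,"tz": -0.06,"spin": 0},{"tx": -0.003,"ty": 0.022,"tz": -0.06,"spin": 0}]}}

```text
t: 3.55
ee_pos: [432.7, 247.2, 193.7]
orientation: [2.222, 2.221, 0.003]
ft_force: [-0.7, -0.6, 0.5]
width: 66.0
grasp_force: 0.0
```

```bash
cat >> h.py <<'E'
def foil(fn,c,top,near):
    """centre of dark red foil blob -> top disc fit: returns xy on plane z=top from the blob's column centre and box"""
    im=cv2.imread('pics/'+fn); hsv=cv2.cvtColor(im,cv2.COLOR_BGR2HSV)
    m=(((hsv[...,0]<8)|(hsv[...,0]>170))&(hsv[...,1]>130)&(hsv[...,2]>60)).astype(np.uint8)
    n,l,s,ce=cv2.connectedComponentsWithStats(m)
    p=proj(c,[*near,top-15])[0]
    for i in sorted(range(1,n),key=lambda i:np.hypot(*(ce[i]-p)))[:3]:
        if s[i,4]>60: print('foil',s[i].tolist(),ce[i].round(1),'xy@top-19',onz(c,ce[i],top-19).round(1)[:2])
    print('pred',p.round(1))
E
python3 - <<'E'
from h import *
look('bottle_200ml',(430,248),'w2.png')
V=json.load(open('v.json'))['bottle_200ml']
for (c,b),f in zip(V,['w1.png','w2.png']): foil(f,c,172,(430,248))
E
```

```text
bottle_200ml 0.62 box [238. 165. 304. 266.] xy [429.4 248.4] res [ 4.8  1.8 -5.  -0.7]
joint xyz [428.8 251.4   8.4] [ 3.7 -2.3 -2.5 -0.8  3.2  0.3 -4.8  1.2]
TCP [432.5 247.2 193.5] t 3.65
foil [254, 172, 30, 37, 831] [269.3 191. ] xy@top-19 [428.9 247.3]
pred [270.6 191.4]
foil [251, 213, 37, 51, 1447] [270. 239.] xy@top-19 [429.1 247.1]
pred [271.3 240. ]
```

View pics/w2.png

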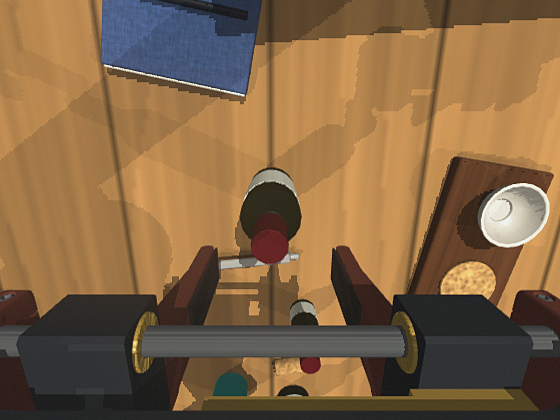

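The foil fits from both heights agree at (429, 247), which also confirms the 172 mm height. In the picture the foil top is at (270,245) between the fingers. Descending to grip.

>>> {"op": "apply_moves", "data": {"targets": [{"tx": -0.003,"ty": 0,"tz": -0.01,"spin": 0},{"tx": -0.003,"ty": 0,"tz": -0.025,"spin": 0},{"tx": -0.003,"ty": 0,"tz": -0.04,"spin": 0},{"tx": -0.003,"ty": 0,"tz": -0.05,"spin": 0},{"tx": -0.003,"ty": 0,"tz": -0.055,"spin": 0},{"tx": -0.003,"ty": 0,"tz": -0.055,"spin": 0},{"tx": -0.003,"ty": 0,"tz": -0.055,"spin": 0},{"tx": -0.003,"ty": 0,"tz": -0.055,"spin": 0}]}}

```text
t: 4.45
ee_pos: [429.4, 247.3, 138.2]
orientation: [2.221, 2.221, 0.002]
ft_force: [0.0, -0.3, -0.3]
width: 66.1
grasp_force: 0.0
```

>>> {"op": "apply_moves", "data": {"targets": [{"tx": 0,"ty": 0,"tz": 0,"spin": 0},{"tx": 0,"ty": 0,"tz": 0,"spin": 0},{"tx": 0,"ty": 0,"tz": 0,"spin": 0},{"tx": 0,"ty": 0,"tz": 0,"spin": 0},{"tx": 0,"ty": 0,"tz": 0,"spin": 0},{"tx": 0,"ty": 0,"tz": 0,"spin": 0},{"tx": 0,"ty": 0,"tz": 0,"spin": 0},{"tx": 0,"ty": 0,"tz": 0,"spin": 0}], "gripper": 1}}

```text
t: 5.25
ee_pos: [429.1, 247.1, 137.7]
orientation: [2.221, 2.221, 0.0]
ft_force: [-0.2, -0.1, -0.3]
width: 24.4
grasp_force: 30.0
```

Gripped (24.4 mm wide). I'll lift it and carry it beside the far coaster to look at it unobstructed.

>>> {"op": "apply_moves", "data": {"targets": [{"tx": 0,"ty": 0,"tz": 0.01,"spin": 0},{"tx": 0,"ty": 0,"tz": 0.03,"spin": 0},{"tx": 0,"ty": 0,"tz": 0.06,"spin": 0},{"tx": 0.01,"ty": -0.01,"tz": 0.09,"spin": 0},{"tx": 0.03,"ty": -0.03,"tz": 0.11,"spin": 0},{"tx": 0.055,"ty": -0.06,"tz": 0.115,"spin": 0},{"tx": 0.08,"ty": -0.09,"tz": 0.115,"spin": 0},{"tx": 0.105,"ty": -0.12,"tz": 0.115,"spin": 0}]}}

```text
t: 6.05
ee_pos: [534.1, 125.8, 253.2]
orientation: [-2.221, -2.222, 0.0]
ft_force: [0.5, 1.0, -4.7]
width: 24.3
grasp_force: 30.0
```

>>> {"op": "apply_moves", "data": {"targets": [{"tx": 0.025,"ty": -0.03,"tz": 0,"spin": 0},{"tx": 0.05,"ty": -0.06,"tz": 0,"spin": 0},{"tx": 0.075,"ty": -0.09,"tz": 0,"spin": 0},{"tx": 0.1,"ty": -0.12,"tz": 0,"spin": 0},{"tx": 0.125,"ty": -0.15,"tz": 0,"spin": 0},{"tx": 0.145,"ty": -0.18,"tz": 0,"spin": 0},{"tx": 0.155,"ty": -0.2,"tz": 0,"spin": 0},{"tx": 0.16,"ty": -0.21,"tz": 0,"spin": 0}]}}

```text
t: 6.85
ee_pos: [693.8, -84.6, 252.1]
orientation: [-2.222, -2.219, 0.002]
ft_force: [0.4, 0.8, -4.8]
width: 24.4
grasp_force: 30.0
```

```bash
python3 - <<'E'
from h import *
wrist('w3.png',('coaster_a','candle')); print(ctrl.get_obs()['ee_pos'],ctrl.get_obs()['width'])
E
```

```text
coaster_a 0.93 [193.0, 222.0, 235.0, 264.0] 1566 cen (np.float64(216.3), np.float64(243.0)) z22 [ 612.8 -168.4]
coaster_a 0.82 [223.0, 0.0, 283.0, 26.0] 1119 cen (np.float64(254.1), np.float64(10.2)) z22 [670.3 110.1]
coaster_a 0.55 [200.0, 140.0, 252.0, 188.0] 2247 cen (np.float64(226.2), np.float64(164.6)) z22 [631.6 -60.7]
  pin coaster_a 0.77 [216.5 242.1] [ 612.4 -168.8]
  pin coaster_a 0.63 [238.2  87.5] [649.5  30.8]
  pin coaster_a 0.58 [225.5 164.1] [630.  -60.6]
candle 0.59 [194.0, 288.0, 218.0, 293.0] 195 cen (np.float64(207.0), np.float64(289.3)) z22 [ 595.4 -240.8]
candle 0.5 [195.0, 221.0, 235.0, 264.0] 1510 cen (np.float64(216.4), np.float64(242.8)) z22 [ 613.  -168.2]
  pin candle 0.64 [209.6 304.2] [ 596.6 -268.4]
[693.10916448 -81.57797412 252.61461729] 24.791897518181564
```

View pics/w3.png

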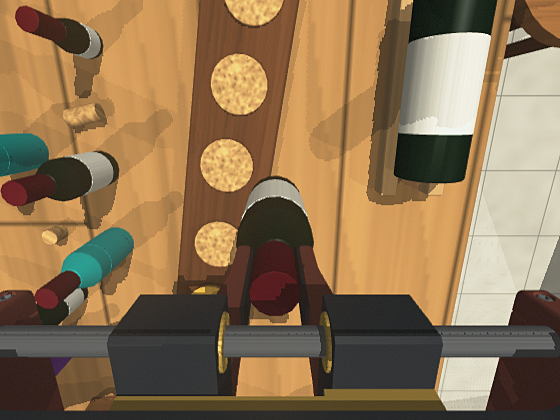

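This view shows the candle-side coaster unobstructed on its left at (216,243), the next one at (226,165), and the held bottle hanging straight at (275,215). A quick circle-edge check on the coaster centre follows.

```bash
python3 - <<'E'
from h import *
c=ctrl.get_calibration('wrist'); a=np.linspace(0,6.283,72)
circ=np.c_[34*np.cos(a),34*np.sin(a),22+0*a]
for B,e,m in [([193,222,236,265],(613,-168),[0,1,3]),([200,140,253,189],(631,-61),[0,1,2,3]),]:
    r=least_squares(lambda p:(box(c,circ+[*p,0])-B)[m],e); print(r.x.round(1),(box(c,circ+[*r.x,0])-B).round(1))
E
```

```text
[ 614.2 -167.4] [-0.  -1.2  6.4  1.4]
[631.1 -58.7] [-0.2 -2.1  0.2  2.3]
```

>>> {"op": "apply_moves", "data": {"targets": [{"tx": -0.02,"ty": -0.02,"tz": 0,"spin": 0},{"tx": -0.04,"ty": -0.045,"tz": -0.01,"spin": 0},{"tx": -0.06,"ty": -0.065,"tz": -0.03,"spin": 0},{"tx": -0.075,"ty": -0.08,"tz": -0.05,"spin": 0},{"tx": -0.08,"ty": -0.085,"tz": -0.07,"spin": 0},{"tx": -0.08,"ty": -0.085,"tz": -0.08,"spin": 0},{"tx": -0.08,"ty": -0.085,"tz": -0.085,"spin": 0},{"tx": -0.08,"ty": -0.085,"tz": -0.085,"spin": 0}]}}

```text
t: 7.9
ee_pos: [614.4, -166.9, 167.7]
orientation: [-2.22, -2.223, -0.0]
ft_force: [-0.1, -0.4, -4.0]
width: 24.4
grasp_force: 30.0
```

>>> {"op": "apply_moves", "data": {"targets": [{"tx": 0,"ty": 0,"tz": -0.001,"spin": 0},{"tx": 0,"ty": 0,"tz": -0.002,"spin": 0},{"tx": 0,"ty": 0,"tz": -0.003,"spin": 0},{"tx": 0,"ty": 0,"tz": -0.004,"spin": 0},{"tx": 0,"ty": 0,"tz": -0.005,"spin": 0},{"tx": 0,"ty": 0,"tz": -0.006,"spin": 0},{"tx": 0,"ty": 0,"tz": -0.0065,"spin": 0},{"tx": 0,"ty": 0,"tz": -0.0065,"spin": 0}]}}

```text
t: 8.7
ee_pos: [613.9, -168.0, 161.0]
orientation: [-2.221, -2.221, 0.0]
ft_force: [0.2, -0.4, -4.4]
width: 24.4
grasp_force: 30.0
```

Not yet in contact; creeping down further.

>>> {"op": "apply_moves", "data": {"targets": [{"tx": 0,"ty": 0,"tz": -0.0005,"spin": 0},{"tx": 0,"ty": 0,"tz": -0.001,"spin": 0},{"tx": 0,"ty": 0,"tz": -0.0015,"spin": 0},{"tx": 0,"ty": 0,"tz": -0.0015,"spin": 0},{"tx": 0,"ty": 0,"tz": -0.0015,"spin": 0},{"tx": 0,"ty": 0,"tz": -0.0015,"spin": 0},{"tx": 0,"ty": 0,"tz": -0.0015,"spin": 0},{"tx": 0,"ty": 0,"tz": -0.0015,"spin": 0}]}}

```text
t: 9.5
ee_pos: [614.1, -168.0, 159.9]
orientation: [2.221, 2.221, 0.0]
ft_force: [0.3, 0.5, -0.3]
width: 24.7
grasp_force: 30.0
```

Contact: the weight is off the tool. Releasing and lifting, then on to the 150 ml.

>>> {"op": "apply_moves", "data": {"targets": [{"tx": 0,"ty": 0,"tz": 0,"spin": 0},{"tx": 0,"ty": 0,"tz": 0,"spin": 0},{"tx": 0,"ty": 0,"tz": 0,"spin": 0},{"tx": 0,"ty": 0,"tz": 0,"spin": 0},{"tx": 0,"ty": 0,"tz": 0,"spin": 0},{"tx": 0,"ty": 0,"tz": 0.005,"spin": 0},{"tx": 0,"ty": 0,"tz": 0.02,"spin": 0},{"tx": 0,"ty": 0,"tz": 0.04,"spin": 0}], "gripper": -0.5}}

```text
t: 10.3
ee_pos: [613.6, -167.9, 200.3]
orientation: [-2.221, -2.221, 0.001]
ft_force: [0.6, 0.2, 0.5]
width: 65.7
grasp_force: 0.0
```

>>> {"op": "apply_moves", "data": {"targets": [{"tx": 0,"ty": 0.01,"tz": 0.04,"spin": 0},{"tx": -0.01,"ty": 0.03,"tz": 0.07,"spin": 0},{"tx": -0.04,"ty": 0.05,"tz": 0.07,"spin": 0},{"tx": -0.07,"ty": 0.06,"tz": 0.05,"spin": 0},{"tx": -0.1,"ty": 0.07,"tz": 0.03,"spin": 0},{"tx": -0.13,"ty": 0.075,"tz": 0.015,"spin": 0},{"tx": -0.155,"ty": 0.08,"tz": 0.015,"spin": 0},{"tx": -0.155,"ty": 0.08,"tz": 0.015,"spin": 0}]}}

```text
t: 11.1
ee_pos: [456.1, -87.3, 215.1]
orientation: [-2.22, -2.22, 0.002]
ft_force: [0.4, 0.9, -0.5]
width: 66.3
grasp_force: 0.0
```

```bash
python3 - <<'E'
from h import *
c=ctrl.get_calibration('wrist'); look('bottle_150ml',(458,-68),'w4.png'); foil('w4.png',c,147,(458,-68))
wrist()
E
```

```text
bottle_150ml 0.64 box [255. 152. 305. 214.] xy [461.1 -66.4] res [ 1.8 -2.  -1.8  0.7]
TCP [460.1 -88.2 216.1] t 11.2
foil [265, 178, 30, 37, 856] [279.6 197.1] xy@top-19 [459.7 -68.9]
pred [277.7 197.2]
coaster_a 0.64 [394.0, 138.0, 452.0, 193.0] 2532 cen (np.float64(421.0), np.float64(165.7)) z22 [629.5 -60.1]
coaster_a 0.61 [418.0, 47.0, 483.0, 107.0] 3502 cen (np.float64(451.4), np.float64(76.3)) z22 [648.2  35.2]
coaster_a 0.58 [370.0, 228.0, 418.0, 273.0] 440 cen (np.float64(384.8), np.float64(249.2)) z22 [ 599.1 -165.2]
coaster_a 0.55 [459.0, 2.0, 504.0, 13.0] 388 cen (np.float64(482.2), np.float64(4.2)) z22 [667.7 101.6]
  pin coaster_a 0.89 [450.3  82.2] [650.3  29.8]
  pin coaster_a 0.7 [420.5 167.1] [631.1 -62.4]
  pin coaster_a 0.3 [270.8 171. ] [455.8 -67.2]
```

View pics/w4.png

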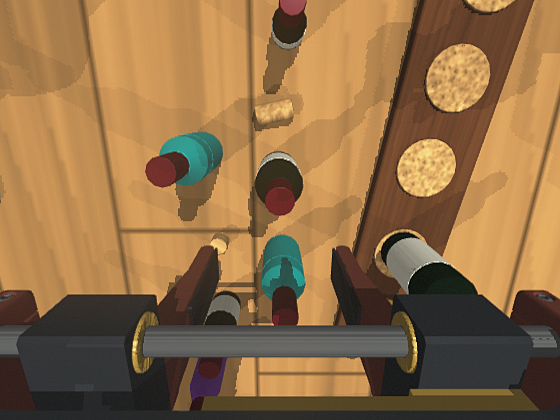

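The 150 ml bottle's foil is at (280,197), with teal look-alikes at (185,158) and (283,270), clear of the fingers. The 200 ml stands upright on the coaster at (395,250). Grasping the 150 ml.

>>> {"op": "apply_moves", "data": {"targets": [{"tx": 0.001,"ty": 0.01,"tz": 0,"spin": 0},{"tx": 0.001,"ty": 0.0195,"tz": -0.01,"spin": 0},{"tx": 0.001,"ty": 0.0195,"tz": -0.03,"spin": 0},{"tx": 0.001,"ty": 0.0195,"tz": -0.055,"spin": 0},{"tx": 0.001,"ty": 0.0195,"tz": -0.08,"spin": 0},{"tx": 0.001,"ty": 0.0195,"tz": -0.095,"spin": 0},{"tx": 0.001,"ty": 0.0195,"tz": -0.102,"spin": 0},{"tx": 0.001,"ty": 0.0195,"tz": -0.102,"spin": 0}]}}

```text
t: 12.15
ee_pos: [459.3, -67.8, 111.5]
orientation: [-2.219, -2.221, 0.002]
ft_force: [0.8, 0.5, 0.5]
width: 65.6
grasp_force: 0.0
```

>>> {"op": "apply_moves", "data": {"targets": [{"tx": 0,"ty": 0,"tz": 0,"spin": 0},{"tx": 0,"ty": 0,"tz": 0,"spin": 0},{"tx": 0,"ty": 0,"tz": 0,"spin": 0},{"tx": 0,"ty": 0,"tz": 0,"spin": 0},{"tx": 0,"ty": 0,"tz": 0,"spin": 0},{"tx": 0,"ty": 0,"tz": 0,"spin": 0},{"tx": 0,"ty": 0,"tz": 0,"spin": 0},{"tx": 0,"ty": 0,"tz": 0,"spin": 0}], "gripper": 1}}

```text
t: 12.95
ee_pos: [460.1, -68.5, 112.9]
orientation: [2.221, 2.221, 0.0]
ft_force: [-1.1, 0.8, 4.6]
width: 24.0
grasp_force: 30.0
```

>>> {"op": "apply_moves", "data": {"targets": [{"tx": 0,"ty": 0,"tz": 0.01,"spin": 0},{"tx": 0,"ty": 0,"tz": 0.03,"spin": 0},{"tx": 0.01,"ty": 0,"tz": 0.055,"spin": 0},{"tx": 0.035,"ty": 0.003,"tz": 0.06,"spin": 0},{"tx": 0.07,"ty": 0.006,"tz": 0.06,"spin": 0},{"tx": 0.105,"ty": 0.009,"tz": 0.06,"spin": 0},{"tx": 0.135,"ty": 0.009,"tz": 0.06,"spin": 0},{"tx": 0.155,"ty": 0.009,"tz": 0.055,"spin": 0}]}}

```text
t: 13.75
ee_pos: [617.2, -59.3, 168.3]
orientation: [2.22, 2.221, 0.002]
ft_force: [-0.1, -0.4, -3.9]
width: 23.3
grasp_force: 30.0
```

>>> {"op": "apply_moves", "data": {"targets": [{"tx": 0.01,"ty": 0,"tz": 0,"spin": 0},{"tx": 0.016,"ty": 0,"tz": -0.01,"spin": 0},{"tx": 0.016,"ty": 0,"tz": -0.018,"spin": 0},{"tx": 0.016,"ty": 0,"tz": -0.024,"spin": 0},{"tx": 0.016,"ty": 0,"tz": -0.028,"spin": 0},{"tx": 0.016,"ty": 0,"tz": -0.029,"spin": 0},{"tx": 0.016,"ty": 0,"tz": -0.03,"spin": 0},{"tx": 0.016,"ty": 0,"tz": -0.031,"spin": 0}]}}

```text
t: 14.55
ee_pos: [631.1, -59.6, 137.0]
orientation: [2.221, 2.221, 0.001]
ft_force: [-0.4, -0.1, -3.3]
width: 23.4
grasp_force: 30.0
```

>>> {"op": "apply_moves", "data": {"targets": [{"tx": 0,"ty": 0,"tz": -0.0005,"spin": 0},{"tx": 0,"ty": 0,"tz": -0.001,"spin": 0},{"tx": 0,"ty": 0,"tz": -0.0015,"spin": 0},{"tx": 0,"ty": 0,"tz": -0.002,"spin": 0},{"tx": 0,"ty": 0,"tz": -0.002,"spin": 0},{"tx": 0,"ty": 0,"tz": -0.002,"spin": 0},{"tx": 0,"ty": 0,"tz": -0.002,"spin": 0},{"tx": 0,"ty": 0,"tz": -0.002,"spin": 0}]}}

```text
t: 15.35
ee_pos: [631.1, -59.5, 135.0]
orientation: [2.221, 2.221, 0.0]
ft_force: [0.3, 0.0, 0.8]
width: 23.5
grasp_force: 30.0
```

>>> {"op": "apply_moves", "data": {"targets": [{"tx": 0,"ty": 0,"tz": 0,"spin": 0},{"tx": 0,"ty": 0,"tz": 0,"spin": 0},{"tx": 0,"ty": 0,"tz": 0,"spin": 0},{"tx": 0,"ty": 0,"tz": 0,"spin": 0},{"tx": 0,"ty": 0,"tz": 0,"spin": 0},{"tx": 0,"ty": 0,"tz": 0.005,"spin": 0},{"tx": 0,"ty": 0,"tz": 0.03,"spin": 0},{"tx": 0,"ty": 0,"tz": 0.065,"spin": 0}], "gripper": -0.5}}

```text
t: 16.15
ee_pos: [629.6, -59.3, 198.8]
orientation: [-2.219, -2.219, 0.004]
ft_force: [0.1, -0.8, 0.2]
width: 65.7
grasp_force: 0.0
```

>>> {"op": "apply_moves", "data": {"targets": [{"tx": -0.03,"ty": -0.005,"tz": 0.01,"spin": 0},{"tx": -0.07,"ty": -0.025,"tz": 0.01,"spin": 0},{"tx": -0.105,"ty": -0.06,"tz": 0.01,"spin": 0},{"tx": -0.135,"ty": -0.1,"tz": 0.01,"spin": 0},{"tx": -0.17,"ty": -0.135,"tz": 0,"spin": 0},{"tx": -0.205,"ty": -0.17,"tz": 0,"spin": 0},{"tx": -0.235,"ty": -0.2,"tz": -0.005,"spin": 0},{"tx": -0.245,"ty": -0.21,"tz": -0.01,"spin": 0}]}}

```text
t: 16.95
ee_pos: [383.8, -271.4, 190.1]
orientation: [2.224, 2.218, -0.001]
ft_force: [-0.5, -0.9, -0.3]
width: 66.3
grasp_force: 0.0
```

```bash
python3 - <<'E'
from h import *
c=ctrl.get_calibration('wrist'); look('bottle_100ml',(386,-251),'w5.png'); foil('w5.png',c,122,(386,-251))
c=ctrl.get_calibration('wrist'); look('bottle_100ml',(386,-251),'w5b.png'); foil('w5b.png',c,122,(386,-251))
E
```

```text
bottle_100ml 0.87 box [259. 162. 301. 222.] xy [ 388.7 -257.1] res [ 1.3 -1.2 -1.3  0.7]
TCP [ 384.9 -270.3  189.5] t 17.05
foil [266, 183, 28, 36, 782] [279.5 201.5] xy@top-19 [ 387.4 -256.9]
pred [277.9 195.8]
bottle_100ml 0.59 box [258. 162. 300. 222.] xy [ 388.7 -256.2] res [ 0.9 -1.3 -0.9  0.7]
joint xyz [ 388.7 -257.7   -3.1] [ 1.5 -1.1 -1.6  0.   1.1 -0.4 -1.1  1.1]
TCP [ 386.7 -269.3  189.9] t 17.15
foil [264, 184, 28, 37, 804] [278.  202.8] xy@top-19 [ 387.2 -256.7]
pred [276.6 197.4]
```

View pics/w5.png

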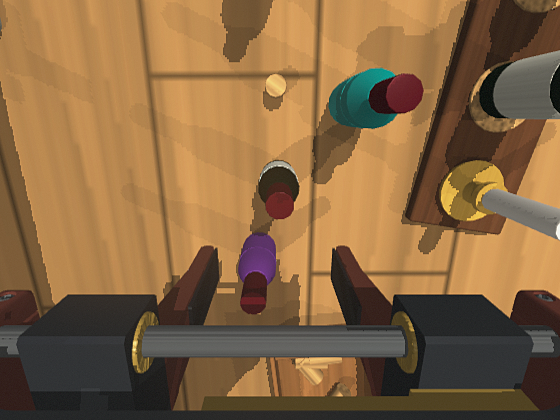

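The green 100 ml bottle is at (279,190), with its foil at (280,203). The purple look-alike is at (256,270) and the candle and 200 ml are at the right. Grasping the green one.

>>> {"op": "apply_moves", "data": {"targets": [{"tx": 0.001,"ty": 0.01,"tz": 0,"spin": 0},{"tx": 0.001,"ty": 0.0127,"tz": -0.01,"spin": 0},{"tx": 0.001,"ty": 0.0127,"tz": -0.03,"spin": 0},{"tx": 0.001,"ty": 0.0127,"tz": -0.055,"spin": 0},{"tx": 0.001,"ty": 0.0127,"tz": -0.08,"spin": 0},{"tx": 0.001,"ty": 0.0127,"tz": -0.095,"spin": 0},{"tx": 0.001,"ty": 0.0127,"tz": -0.102,"spin": 0},{"tx": 0.001,"ty": 0.0127,"tz": -0.102,"spin": 0}]}}

```text
t: 17.95
ee_pos: [386.8, -255.6, 86.6]
orientation: [-2.218, -2.222, 0.001]
ft_force: [0.3, 0.0, 1.1]
width: 65.5
grasp_force: 0.0
```

>>> {"op": "apply_moves", "data": {"targets": [{"tx": 0,"ty": 0,"tz": 0,"spin": 0},{"tx": 0,"ty": 0,"tz": 0,"spin": 0},{"tx": 0,"ty": 0,"tz": 0,"spin": 0},{"tx": 0,"ty": 0,"tz": 0,"spin": 0},{"tx": 0,"ty": 0,"tz": 0,"spin": 0},{"tx": 0,"ty": 0,"tz": 0,"spin": 0},{"tx": 0,"ty": 0,"tz": 0,"spin": 0},{"tx": 0,"ty": 0,"tz": 0,"spin": 0}], "gripper": 1}}

```text
t: 18.75
ee_pos: [387.1, -256.9, 87.8]
orientation: [2.221, 2.221, 0.0]
ft_force: [-0.5, 0.2, 2.9]
width: 22.7
grasp_force: 30.0
```

>>> {"op": "apply_moves", "data": {"targets": [{"tx": 0,"ty": 0,"tz": 0.01,"spin": 0},{"tx": 0,"ty": 0,"tz": 0.035,"spin": 0},{"tx": 0,"ty": 0,"tz": 0.07,"spin": 0},{"tx": 0,"ty": 0,"tz": 0.11,"spin": 0},{"tx": 0,"ty": 0,"tz": 0.15,"spin": 0},{"tx": 0.005,"ty": 0.005,"tz": 0.18,"spin": 0},{"tx": 0.02,"ty": 0.025,"tz": 0.185,"spin": 0},{"tx": 0.045,"ty": 0.05,"tz": 0.185,"spin": 0}]}}

```text
t: 19.55
ee_pos: [432.1, -207.0, 274.9]
orientation: [2.222, 2.217, 0.001]
ft_force: [-0.1, 0.4, -1.6]
width: 22.7
grasp_force: 30.0
```

>>> {"op": "apply_moves", "data": {"targets": [{"tx": 0.028,"ty": 0.03,"tz": 0,"spin": 0},{"tx": 0.056,"ty": 0.06,"tz": 0,"spin": 0},{"tx": 0.084,"ty": 0.09,"tz": 0,"spin": 0},{"tx": 0.112,"ty": 0.12,"tz": 0,"spin": 0},{"tx": 0.14,"ty": 0.155,"tz": 0,"spin": 0},{"tx": 0.168,"ty": 0.19,"tz": 0,"spin": 0},{"tx": 0.196,"ty": 0.22,"tz": -0.01,"spin": 0},{"tx": 0.214,"ty": 0.238,"tz": -0.03,"spin": 0}]}}

```text
t: 20.35
ee_pos: [648.3, 33.8, 244.2]
orientation: [2.218, 2.222, 0.005]
ft_force: [0.6, -0.0, -1.3]
width: 22.3
grasp_force: 30.0
```

>>> {"op": "apply_moves", "data": {"targets": [{"tx": 0.004,"ty": 0.004,"tz": -0.03,"spin": 0},{"tx": 0.004,"ty": 0.004,"tz": -0.06,"spin": 0},{"tx": 0.004,"ty": 0.004,"tz": -0.085,"spin": 0},{"tx": 0.004,"ty": 0.004,"tz": -0.105,"spin": 0},{"tx": 0.004,"ty": 0.004,"tz": -0.12,"spin": 0},{"tx": 0.004,"ty": 0.004,"tz": -0.128,"spin": 0},{"tx": 0.004,"ty": 0.004,"tz": -0.13,"spin": 0},{"tx": 0.004,"ty": 0.004,"tz": -0.131,"spin": 0}]}}

```text
t: 21.15
ee_pos: [650.4, 35.2, 112.3]
orientation: [2.221, 2.221, 0.001]
ft_force: [0.5, 0.1, -1.7]
width: 22.9
grasp_force: 30.0
```

>>> {"op": "apply_moves", "data": {"targets": [{"tx": 0,"ty": 0,"tz": -0.0005,"spin": 0},{"tx": 0,"ty": 0,"tz": -0.001,"spin": 0},{"tx": 0,"ty": 0,"tz": -0.0015,"spin": 0},{"tx": 0,"ty": 0,"tz": -0.002,"spin": 0},{"tx": 0,"ty": 0,"tz": -0.002,"spin": 0},{"tx": 0,"ty": 0,"tz": -0.002,"spin": 0},{"tx": 0,"ty": 0,"tz": -0.002,"spin": 0},{"tx": 0,"ty": 0,"tz": -0.002,"spin": 0}]}}

```text
t: 21.95
ee_pos: [650.2, 35.2, 109.9]
orientation: [2.221, 2.221, 0.0]
ft_force: [1.1, -0.4, 0.8]
width: 22.2
grasp_force: 30.0
```

>>> {"op": "apply_moves", "data": {"targets": [{"tx": 0,"ty": 0,"tz": 0,"spin": 0},{"tx": 0,"ty": 0,"tz": 0,"spin": 0},{"tx": 0,"ty": 0,"tz": 0,"spin": 0},{"tx": 0,"ty": 0,"tz": 0,"spin": 0},{"tx": 0,"ty": 0,"tz": 0,"spin": 0},{"tx": 0,"ty": 0,"tz": 0.005,"spin": 0},{"tx": 0,"ty": 0,"tz": 0.03,"spin": 0},{"tx": 0,"ty": 0,"tz": 0.065,"spin": 0}], "gripper": -0.5}}

```text
t: 22.75
ee_pos: [648.6, 35.2, 173.7]
orientation: [-2.219, -2.219, 0.005]
ft_force: [1.0, -0.0, 0.4]
width: 66.0
grasp_force: 0.0
```

>>> {"op": "apply_moves", "data": {"targets": [{"tx": -0.02,"ty": 0.005,"tz": 0.01,"spin": 0},{"tx": -0.05,"ty": 0.01,"tz": 0.01,"spin": 0},{"tx": -0.085,"ty": 0.015,"tz": 0.01,"spin": 0},{"tx": -0.12,"ty": 0.02,"tz": 0,"spin": 0},{"tx": -0.15,"ty": 0.03,"tz": 0,"spin": 0},{"tx": -0.175,"ty": 0.035,"tz": 0,"spin": 0},{"tx": -0.184,"ty": 0.035,"tz": 0,"spin": 0},{"tx": -0.184,"ty": 0.035,"tz": 0,"spin": 0}]}}

```text
t: 23.55
ee_pos: [465.7, 70.3, 175.2]
orientation: [2.22, 2.222, 0.001]
ft_force: [0.8, 0.0, 0.3]
width: 65.8
grasp_force: 0.0
```

```bash
python3 - <<'E'
from h import *
for k in '6','6b':
    c=ctrl.get_calibration('wrist'); look('bottle_50ml',(466,90),'w%s.png'%k); foil('w%s.png'%k,c,98,(466,90))
wrist()
E
```

```text
bottle_50ml 0.71 box [260. 165. 297. 222.] xy [469.2  81.8] res [ 1.5  3.  -1.5 -1.2]
TCP [467.6  70.2 175.3] t 23.65
pred [275.5 194. ]
bottle_50ml 0.7 box [257. 166. 294. 221.] xy [467.9  82.6] res [ 1.3  0.8 -1.3 -0.6]
joint xyz [468.4  87.3  17.6] [-0.2  0.4 -0.9 -0.5  0.8 -1.   0.3  1. ]
TCP [467.5  70.1 175. ] t 23.75
foil [264, 185, 27, 34, 629] [277.4 203.2] xy@top-19 [469.7  80.7]
pred [273.1 193.8]
coaster_a 0.84 [409.0, 203.0, 473.0, 258.0] 1323 cen (np.float64(433.5), np.float64(224.4)) z22 [639.5  41. ]
coaster_a 0.67 [361.0, 373.0, 370.0, 391.0] 75 cen (np.float64(366.2), np.float64(382.9)) z22 [ 586.1 -176.4]
coaster_a 0.64 [444.0, 104.0, 512.0, 176.0] 3678 cen (np.float64(476.6), np.float64(138.8)) z22 [668.5 131.5]
coaster_a 0.62 [386.0, 280.0, 439.0, 303.0] 463 cen (np.float64(410.9), np.float64(287.6)) z22 [625.4 -36.6]
  pin coaster_a 0.73 [438.6 230.7] [648.5  32.2]
  pin coaster_a 0.71 [477.6 138.8] [672.1 131.2]
```

View pics/w6b.png

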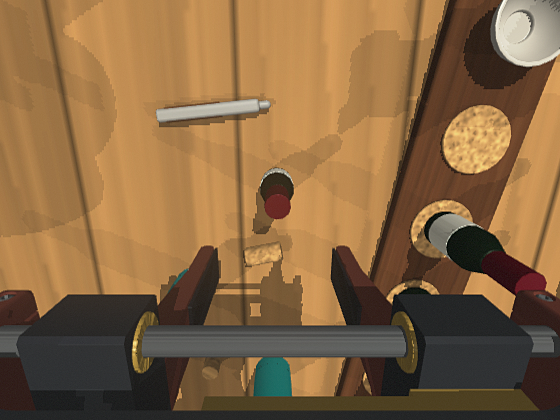

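The 50 ml bottle shows at (277,190) with nothing near the fingers. The 100 ml stands on its coaster at (440,235), and the free end coaster is at (477,139). Grasping.

>>> {"op": "apply_moves", "data": {"targets": [{"tx": 0.0025,"ty": 0.01,"tz": 0,"spin": 0},{"tx": 0.0025,"ty": 0.0115,"tz": -0.01,"spin": 0},{"tx": 0.0025,"ty": 0.0115,"tz": -0.035,"spin": 0},{"tx": 0.0025,"ty": 0.0115,"tz": -0.065,"spin": 0},{"tx": 0.0025,"ty": 0.0115,"tz": -0.09,"spin": 0},{"tx": 0.0025,"ty": 0.0115,"tz": -0.105,"spin": 0},{"tx": 0.0025,"ty": 0.0115,"tz": -0.111,"spin": 0},{"tx": 0.0025,"ty": 0.0115,"tz": -0.111,"spin": 0}]}}

```text
t: 24.7
ee_pos: [467.9, 81.8, 62.7]
orientation: [-2.22, -2.221, 0.003]
ft_force: [0.0, -0.0, -0.1]
width: 66.0
grasp_force: 0.0
```

>>> {"op": "apply_moves", "data": {"targets": [{"tx": 0,"ty": 0,"tz": 0,"spin": 0},{"tx": 0,"ty": 0,"tz": 0,"spin": 0},{"tx": 0,"ty": 0,"tz": 0,"spin": 0},{"tx": 0,"ty": 0,"tz": 0,"spin": 0},{"tx": 0,"ty": 0,"tz": 0,"spin": 0},{"tx": 0,"ty": 0,"tz": 0,"spin": 0},{"tx": 0,"ty": 0,"tz": 0,"spin": 0},{"tx": 0,"ty": 0,"tz": 0,"spin": 0}], "gripper": 1}}

```text
t: 25.5
ee_pos: [468.6, 81.7, 63.8]
orientation: [2.221, 2.221, 0.0]
ft_force: [-0.7, 0.5, 2.7]
width: 21.4
grasp_force: 30.0
```

>>> {"op": "apply_moves", "data": {"targets": [{"tx": 0,"ty": 0,"tz": 0.01,"spin": 0},{"tx": 0,"ty": 0,"tz": 0.035,"spin": 0},{"tx": 0.01,"ty": 0.005,"tz": 0.06,"spin": 0},{"tx": 0.04,"ty": 0.015,"tz": 0.07,"spin": 0},{"tx": 0.075,"ty": 0.025,"tz": 0.07,"spin": 0},{"tx": 0.11,"ty": 0.035,"tz": 0.07,"spin": 0},{"tx": 0.145,"ty": 0.045,"tz": 0.07,"spin": 0},{"tx": 0.18,"ty": 0.0495,"tz": 0.065,"spin": 0}]}}

```text
t: 26.3
ee_pos: [650.1, 132.2, 129.9]
orientation: [2.22, 2.222, 0.002]
ft_force: [0.4, -0.0, -0.9]
width: 21.2
grasp_force: 30.0
```

>>> {"op": "apply_moves", "data": {"targets": [{"tx": 0.015,"ty": 0,"tz": 0,"spin": 0},{"tx": 0.0205,"ty": 0,"tz": -0.01,"spin": 0},{"tx": 0.0205,"ty": 0,"tz": -0.022,"spin": 0},{"tx": 0.0205,"ty": 0,"tz": -0.032,"spin": 0},{"tx": 0.0205,"ty": 0,"tz": -0.038,"spin": 0},{"tx": 0.0205,"ty": 0,"tz": -0.04,"spin": 0},{"tx": 0.0205,"ty": 0,"tz": -0.0405,"spin": 0},{"tx": 0.0205,"ty": 0,"tz": -0.041,"spin": 0}]}}

```text
t: 27.1
ee_pos: [669.1, 131.3, 88.1]
orientation: [2.221, 2.221, 0.001]
ft_force: [0.0, -0.6, -0.3]
width: 21.7
grasp_force: 30.0
```

>>> {"op": "apply_moves", "data": {"targets": [{"tx": 0,"ty": 0,"tz": -0.0005,"spin": 0},{"tx": 0,"ty": 0,"tz": -0.001,"spin": 0},{"tx": 0,"ty": 0,"tz": -0.0015,"spin": 0},{"tx": 0,"ty": 0,"tz": -0.002,"spin": 0},{"tx": 0,"ty": 0,"tz": -0.002,"spin": 0},{"tx": 0,"ty": 0,"tz": -0.002,"spin": 0},{"tx": 0,"ty": 0,"tz": -0.002,"spin": 0},{"tx": 0,"ty": 0,"tz": -0.002,"spin": 0}]}}

```text
t: 27.9
ee_pos: [669.1, 131.3, 85.9]
orientation: [2.221, 2.221, 0.0]
ft_force: [0.1, -0.8, 2.1]
width: 22.1
grasp_force: 30.0
```

>>> {"op": "apply_moves", "data": {"targets": [{"tx": 0,"ty": 0,"tz": 0,"spin": 0},{"tx": 0,"ty": 0,"tz": 0,"spin": 0},{"tx": 0,"ty": 0,"tz": 0,"spin": 0},{"tx": 0,"ty": 0,"tz": 0,"spin": 0},{"tx": 0,"ty": 0,"tz": 0,"spin": 0},{"tx": 0,"ty": 0,"tz": 0.005,"spin": 0},{"tx": 0,"ty": 0,"tz": 0.03,"spin": 0},{"tx": 0,"ty": 0,"tz": 0.065,"spin": 0}], "gripper": -0.5}}

```text
t: 28.7
ee_pos: [667.5, 131.0, 149.6]
orientation: [-2.22, -2.22, 0.005]
ft_force: [-0.7, 0.4, 0.8]
width: 65.8
grasp_force: 0.0
```

>>> {"op": "apply_moves", "data": {"targets": [{"tx": 0,"ty": 0,"tz": 0.04,"spin": 0},{"tx": 0,"ty": 0,"tz": 0.08,"spin": 0},{"tx": 0,"ty": 0,"tz": 0.12,"spin": 0},{"tx": -0.03,"ty": -0.02,"tz": 0.15,"spin": 0},{"tx": -0.06,"ty": -0.05,"tz": 0.18,"spin": 0},{"tx": -0.08,"ty": -0.08,"tz": 0.18,"spin": 0},{"tx": -0.08,"ty": -0.11,"tz": 0.18,"spin": 0},{"tx": -0.08,"ty": -0.11,"tz": 0.18,"spin": 0}]}}

```text
t: 29.5
ee_pos: [588.5, 18.5, 332.0]
orientation: [2.223, 2.217, 0.001]
ft_force: [-0.6, -0.2, 0.7]
width: 65.6
grasp_force: 0.0
```

```bash
python3 - <<'E'
from h import *
ims=[]
a=np.linspace(0,6.283,72)
co=[((614,-168),52),((631.2,-60),47),((650,35.3),40),((669.2,131.3),34)]
for cam in ['wrist','scene']:
    c,im=snap(cam); im=im[:,:,::-1].copy(); ims.append(im)
s=ims[1][130:340,210:450]; cv2.imwrite('pics/fin.png',np.hstack([ims[0][:,:400],cv2.resize(s,(400,420),interpolation=2)]))
print(ctrl.get_obs()['t'],ctrl.get_obs()['ee_pos'])
E
```

```text
29.6 [589.0245316   20.95542163 331.17341987]
```

View pics/fin.png

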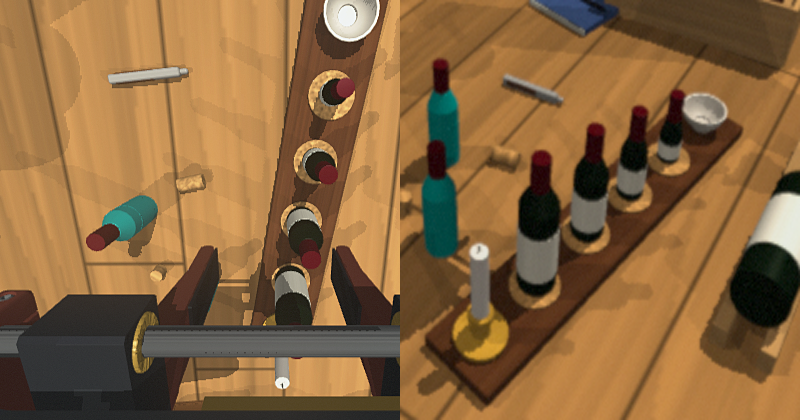

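All four stand upright in order, tallest by the candle. One enlarged check of the centring of the two biggest.

```bash
python3 - <<'E'
from h import *
out=[]
for cam,(x,y,w,h) in {'scene':(265,210,100,110),'side':(205,130,100,110)}.items():
    c,im=snap(cam); out.append(cv2.resize(im[y:y+h,x:x+w,::-1],(400,440),interpolation=cv2.INTER_NEAREST))
    for n,e,_ in [('bottle_200ml',0,0),('bottle_150ml',0,0)]:
        print(cam,n,[(np.round(d['box'],1).tolist(),round(d['score'],2)) for d in ctrl.outline_of(n,cam)])
    print([np.round(d['box'],1).tolist() for d in ctrl.outline_of('coaster_a',cam)])
cv2.imwrite('pics/fin2.png',np.hstack(out))
E
```

```text
scene bottle_200ml [([280.7, 201.4, 311.7, 280.2], 0.69)]
scene bottle_150ml [([220.3, 204.3, 243.9, 258.4], 0.83), ([314.1, 194.0, 338.7, 250.7], 0.79), ([226.4, 160.4, 249.6, 211.9], 0.56)]
[[335.4, 222.0, 362.4, 234.8], [308.7, 237.3, 335.0, 257.7], [279.0, 267.0, 303.2, 285.4], [363.3, 205.7, 381.9, 219.6]]
side bottle_200ml []
side bottle_150ml [([218.9, 132.5, 241.7, 199.3], 0.85), ([310.7, 132.4, 338.0, 198.6], 0.62), ([333.9, 178.3, 361.2, 250.6], 0.61)]
[[185.2, 207.4, 216.5, 232.4], [151.3, 235.2, 183.7, 258.0], [213.5, 186.3, 246.7, 206.2]]
```

View pics/fin2.png

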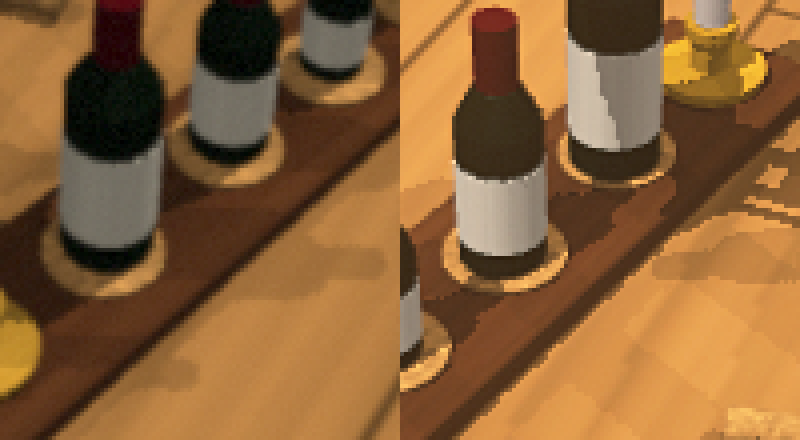

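The bottle bases sit within about 3 mm of their coaster centres: in the scene crop, base 107 against coaster 104 for the 200 ml and 231 against 226 for the 150 ml, and in the side crop 615 against 616 and 503 against 505. Handing in.

```bash
python3 -c "
from workcell import ctrl
print(ctrl.close_job())"
```

```text
the job is handed in; nothing more can be done
None
```

The job is handed in: all four bottles stand upright on their coasters, tallest by the candle down to shortest at the bowl end. The close check showed the two largest within about 3 mm of centre; the 100 ml and 50 ml were checked only by eye in the last wide view.

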